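Load the board tester's cassette and hold its sprung hood just short of balance

TASK

The board tester on the bench has just had a new gas spring and is to be tried out with its probe cassette in. With the hood still shut, set the loose cassette on the ledge at the tester's right side, nose first, and push it in along the guides until it is fully home and the catch holds it. Then lift the hood by its bar until it is clearly past its balance point, bring it back, and finish holding it still by the bar about five degrees below the balance point, ready for me to ease it down onto the probes: never let the hood drop or fly open, set the cassette down gently, and leave everything else where it stands.

Things in the scene. Friction and masses are not known exactly. Their poses are not given: they have to be found in the camera images.
- tester: Grey board tester, fixed, 185 (x) x 164 (y) x 110 mm high, hood shut. Origin: on the bench under the middle of its case. x points from its front panel (black strip with lamps) to its hinged back, y to its left, z up. The hood overhangs to y = -86 mm on the right and x = -104 mm in front. A black gas spring stands on the left wall, out to y = 105 mm.
- ledge_mid (a point): Middle of the top of the aluminium loading ledge on the tester's right: x = 0, y = -141, z = 22 mm (tester's frame, as for the points below). The ledge is 96 mm wide and runs from y = -82 (the wall) out to -200. Two lips on it, 8 mm high, flare from 63 mm apart at the wall to 80 mm apart at the outer end and guide the cassette in, towards +y.
- slot_mouth (a point): Middle of the lower edge of the slot in the right wall: x = 0, y = -82, z = 22 mm. The slot is 91 mm wide and open up to z = 63 mm. Inside are straight guides 63 mm apart under keepers 8.5 mm above the bed, an end stop, and the catch: two sprung rollers that snap into the cassette's side notches. Pushing past the catch takes about 5 to 15 N; it then holds the cassette home.
- cassette_home (a point): Where the cassette's origin lies when it is fully home: x = 0, y = -12, z = 22 mm, with its axes parallel to the tester's. Its pull block's outer face then stands at y = -124 mm, 42 mm outside the right wall. The end stop is 0.7 mm further in.
- cassette: Loose probe cassette, 0.26 to 0.46 kg: dark base plate 60 (x) x 100 (y) x 6 mm, notched sides, tapered nose; on it a black body 52 mm wide, y = -48 to +34 mm, with a green top at z = 30 and brass pins to 34.5 mm; behind, a blue pull block. Origin: centre of the base plate's underside, under the centre of mass; y points to the nose (y = +50), z up. Grip it across the 52 mm body above z = 8.
- pull_face (a point): On the cassette's blue upright pull block (46 wide in x, 12 in y, from z = 4 to 40 mm in the cassette's frame): the point of its outer face at x = 0, y = -112, z = 26 mm. Push here, towards the nose.
- hood_hinge (a point): Middle of the hood's hinge axis, at x = 85 mm, z = 80 mm in the tester's frame; the axis is parallel to the tester's y.
- hood (a joint): Angle of the hood, rad: 0 shut, growing as its front edge rises, stop at 1.35. Gravity and the gas spring balance at 0.85 rad: below that the hood falls shut by itself, above it the spring throws it open. Shut, it takes about 3 N upward at the bar to lift; 0.1 rad from balance it pulls with about 0.3 N at the bar. No friction holds it.
- bar_mid (a point): Middle of the round steel bar on the hood's front edge, on its centre line: 229 mm in front of the hinge axis and 12 mm above it when the hood is shut; it swings with the hood. The bar is 12 mm thick, about 100 mm clear length parallel to the tester's y axis, 34 mm clear in front of the hood's front face, so that fingers fit on both sides.
- tuner_can: Bystander: tinned tuner can with sockets, 68 x 115 x 36 mm, loose, about as large as the cassette. Origin: centre of its underside.
- board_a: Bystander: small green circuit board with parts, 50 x 70 x 22 mm, loose. Origin: centre of its underside.
- transformer: Bystander: small mains transformer with coloured leads, 99 x 80 x 45 mm, loose. Origin: centre of its underside.
- solder_spool: Bystander: spool of solder, 55 x 80 x 34 mm, loose. Origin: centre of its underside.
- shelf_corner (a point): Obstacle: front left upper corner of the wooden shelf behind the work, 158 mm above the bench. From here its front edge runs to the right and back, to about 135 mm further in x and 500 mm in -y; a receiver stands on it.
- multimeter: Obstacle, fixed: orange and black multimeter leaning on its stand, 170 x 95 x 128 mm high, to the left of the tester. Origin: centre of its underside.
- speaker_driver: Bystander: black loudspeaker driver, 70 x 70 x 34 mm, loose. Origin: centre of its underside.

How it is judged:
On the way, in this order (a step that is already met when the one before it is completed fails the run):
1. the cassette is fully home in the tester, held by the catch, the hood still shut (horizontal distance between cassette and cassette_home below 0.003 m and angle between the y axis of cassette and the y axis of tester, either way round below 0.06 rad and z of cassette in the frame of tester below 0.027 m and value of joint hood below 0.08 rad), for 0.3 s.
2. the hood is raised clearly past its balance point (value of joint hood above 0.92 rad), for 0.05 s.
At the end, for the whole second after the job is handed in: Cassette home: within 3 mm of cassette_home, down on the bed, parallel within 0.06 rad. Fingers hold the hood (tool within 80 mm of bar_mid, contact over 0.2 N), still (under 0.05 rad/s), 0.02 to 0.16 rad below balance: at 0.69 to 0.83 rad (horizontal distance between cassette and cassette_home below 0.003 m and angle between the y axis of cassette and the y axis of tester, either way round below 0.06 rad and z of cassette in the frame of tester below 0.027 m and value of joint hood between 0.69 and 0.83 rad and velocity of joint hood between -0.05 and 0.05 rad/s and contact force between the fingers and tester above 0.2 N and distance between the grasp point and bar_mid below 0.08 m and linear speed of cassette below 0.02 m/s); the arm keeps its last pose, push and grip.
It fails at once if the hood drops or flies open (faster than 2.5 rad/s) (velocity of joint hood above 2.5 rad/s or velocity of joint hood below -2.5 rad/s).
It fails at once if the cassette is tipped more than 0.6 rad (angle between cassette's own z axis and vertical above 0.6 rad).
It fails at once if the cassette is set down hard or rammed (over 60 N against the tester) (contact force between cassette and tester above 60 N).
It fails at once if a bystander is pushed away (more than 30 mm) (distance of any of tuner_can, board_a, transformer, solder_spool, speaker_driver from where it was at the start of the episode above 0.03 m).
It also fails if it takes over 72 s, if anything falls off the work surface, if the arm or the gripper's body presses on something with over 40 N, if the wrist force passes 120 N, or if a joint passes its speed limit or range.

ROBOT

A 6-joint arm with a two-finger parallel gripper is mounted at the origin on a cart in front of the work surface, level with it; the furniture and walls round the work are solid. World frame = base frame: x ahead of the robot, y to its left, z up, the work surface at z = 0. Lengths are in m, angles in rad, forces in N, time in s.
With the tool pointing down it reaches from about 0.425 to 1.125 m from the base axis. Payload 14.9 kg.
Tool frame: the origin (TCP) lies at the very end of the fingers, on their centre line; the grasp point (between the pads) lies r.hold_point_z behind it (r.hold_point_z is the distance from the TCP to the grasp point, in m); z points along the fingers, y is the line along which they close (so a half turn about z gives the same grasp; the last joint's range is limited). The gripper opens to 91 mm and grips with 3 to 60 N. Pads are 32 mm wide; open, the fingers measure 118 mm over their backs; the gripper's body (76 mm by 178 mm) begins 60 mm behind the grasp point.
Start: joints at [1.312, 0.379, 1.734, -0, 1.028, -0.033], TCP at [0.157, 0.682, 0.214] pointing down, gripper open.
Joint ranges: [-2.77, 2.77], [-0.74, 2.19], [0, 2.66], [-1.06, 4.2], [0.31, 2.87], [-3.08, 3.08]. Speed limits (rad/s): [1.89, 1.89, 2.39, 3.14, 3.14, 3.14].

INTERFACE

Orientations are given as a unit quaternion [w, x, y, z].
In Python, from rig import r gives the robot as it stands. Calls block until the motion is done:
- r.move_ptp(position, orientation): joint-space move of the TCP to a pose.
- r.servo_line(position, attitude=None, feed=0.15): straight line of the TCP; attitude=None keeps the orientation; feed is the mean speed in m/s.
- r.move_joints(angles): joint-space move.
- r.open() and r.close(): open the fingers fully, or close them until they stop; the grip force is fixed at half the most.
- r.pause(seconds).
- r.inverse_kinematics(position, orientation): joint angles nearest the present ones, or None.
- r.read_state(): the state.
- r.read_camera(name): name is "scene" or "top"; returns a dict with "image" (480x640x3 uint8, red, green, blue), "fx", "fy", "cx", "cy" (pixels), "rvec" (rotation vector, rad) and "tvec" (3), from world to camera coordinates, as OpenCV has them. Camera axes: x right, y down, z forward; pixel columns grow to the right and rows downward; lengths in m; the calibration is good to about 2 mm. A picture is of the moment at which its call begins. There is no depth.
A pose or a line that the arm cannot do raises r.IKError and nothing moves.
- r.finish_job(): hands the job in; it is judged then, once.
The state is a dict: "time_s": time; "qpos": joint angles; "qd": joint speeds; "joint_efforts": joint torques, N m; "position": TCP position; "eef_rot": TCP orientation; "contact_force": force on the tool from outside, world axes, zero at the start; "moment": the same for the moment, N m; "finger_gap": opening from 0.0 (shut) to 1.0 (fully open); "gripper_force": force on a finger pad.
Only numpy, scipy, OpenCV 4.12 (cv2) and the standard library are available. Lean on these libraries where they do the work, as an engineer would, in place of code of your own. Each camera call takes 0.05 s, during which the arm holds its last target. There are 200 camera calls.

## Working session

There is one attempt and no reset: what is moved stays moved. The work goes in short steps, each a Python script; the robot and the scene stay as the last script left them, time stands still between calls to the robot, and variables do not carry over. Pictures are saved under pics/ and viewed, at most 10 in all, crops included, and the job is handed in when it is done.

```bash
mkdir -p pics; ls; python3 - <<'E'
from rig import r
import cv2,numpy as np,pickle
d={}
for n in("scene","top"):
    c=r.read_camera(n);d[n]=c
    cv2.imwrite(f"pics/{n}0.png",cv2.resize(c["image"][:,:,::-1],(800,600),interpolation=cv2.INTER_CUBIC))
    R=cv2.Rodrigues(np.array(c["rvec"]))[0];print(n,c["fx"],c["cx"],c["cy"],(-R.T@c["tvec"]).round(3),R.round(2).tolist())
pickle.dump(d,open("cams.pkl","wb"))
print(r.hold_point_z,r.read_state())
E
```

```text
pics
scene 513.9185670539333 320.9013661937798 247.70861152681957 [-0.157 -0.704  1.215] [[0.71, -0.71, 0.01], [-0.5, -0.51, -0.7], [0.5, 0.49, -0.72]]
top 472.98263833420214 325.3732410723294 245.03453977657313 [ 0.358 -0.007  1.293] [[0.03, -1.0, -0.01], [-0.98, -0.03, -0.19], [0.19, 0.01, -0.98]]
0.0188 {'time_s': 0.1, 'qpos': array([ 1.31169729e+00,  3.79370612e-01,  1.73472678e+00, -3.94510609e-05,
        1.02853021e+00, -3.33241164e-02]), 'qd': array([-0.00148791, -0.00132747, -0.00133193,  0.00047515, -0.00230217,
       -0.00044493]), 'joint_efforts': array([-2.85934875e-03, -7.65031457e+01, -4.35290194e+01,  6.51846081e-02,
        3.98628577e-02,  1.23296513e-05]), 'position': array([0.1566394 , 0.68187052, 0.21334155]), 'eef_rot': array([-5.86808250e-05,  1.12637709e-01,  9.93635989e-01, -5.14411150e-04]), 'contact_force': array([-0.71159608,  0.0680889 ,  0.57017852]), 'moment': array([-0.02088614,  0.03635785,  0.02926172]), 'gripper_force': 0.0, 'finger_gap': 1.0030339324916353}
```

View pics/scene0.png

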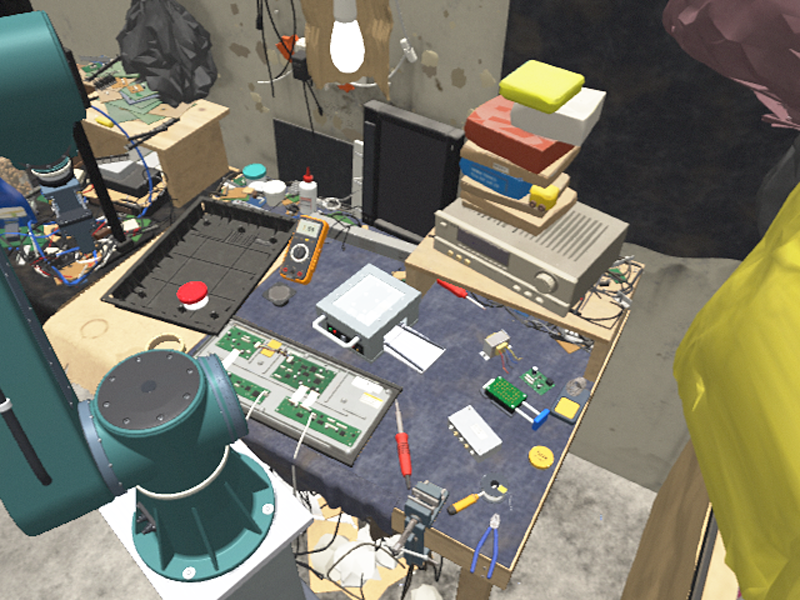

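View pics/top0.png

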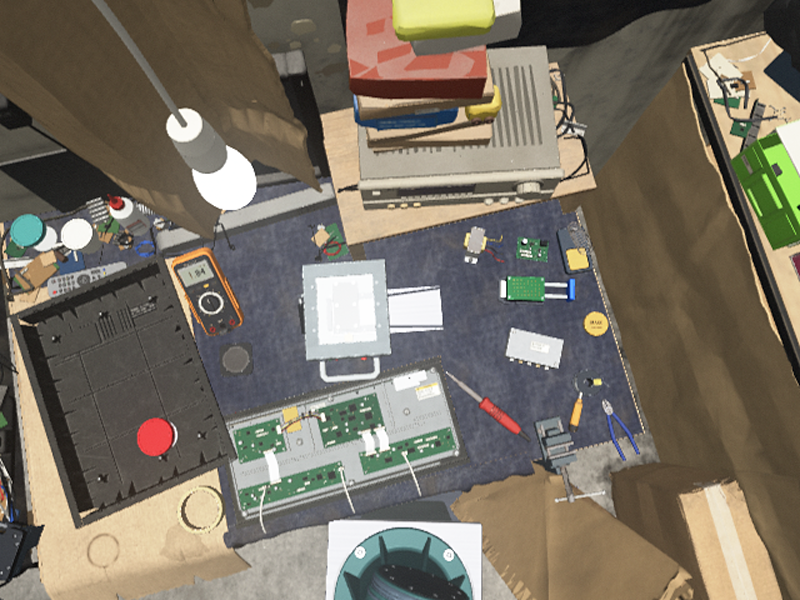

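The scene view shows the tester, with its ledge on the right. The cassette lies to the right: green top at top-view (525,289), blue pull block at (572,290), nose towards the tester. Next I'll zoom in and measure by masks.

```bash
cat > h.py <<'E'
import numpy as np,cv2,pickle
def ray(c,uv,z):
    "pixels (native) -> world points on plane z"
    K=np.array([[c["fx"],0,c["cx"]],[0,c["fy"],c["cy"]],[0,0,1]]);R=cv2.Rodrigues(np.array(c["rvec"]))[0]
    C=-R.T@np.array(c["tvec"]);uv=np.atleast_2d(uv).astype(float)
    d=(R.T@np.linalg.inv(K)@np.c_[uv,np.ones(len(uv))].T).T
    return C+d*((z-C[2])/d[:,2])[:,None]
def proj(c,P):
    K=np.array([[c["fx"],0,c["cx"]],[0,c["fy"],c["cy"]],[0,0,1]])
    return cv2.projectPoints(np.atleast_2d(P).astype(float),np.array(c["rvec"]),np.array(c["tvec"]),K,None)[0][:,0]
def blobs(c,lo,hi,box,amin=15):
    x0,y0,x1,y1=box
    hsv=cv2.cvtColor(c["image"],cv2.COLOR_RGB2HSV);m=cv2.inRange(hsv,lo,hi);k=np.zeros_like(m);k[y0:y1,x0:x1]=m[y0:y1,x0:x1]
    cs=cv2.findContours(k,cv2.RETR_EXTERNAL,cv2.CHAIN_APPROX_NONE)[0]
    return sorted([q for q in cs if cv2.contourArea(q)>amin],key=cv2.contourArea,reverse=True)
E
python3 - <<'E'
from h import *
d=pickle.load(open("cams.pkl","rb"))
for n,bx,bl in(("top",(390,210,475,252),0),("scene",(375,290,450,350),0)):
    c=d[n]
    for nm,lo,hi,z in(("green",(40,80,30),(85,255,255),.030),("blue",(98,130,60),(125,255,255),.040)):
        for q in blobs(c,lo,hi,bx,8)[:3]:
            re=cv2.minAreaRect(q);P=ray(c,cv2.boxPoints(re),z)
            print(n,nm,cv2.contourArea(q),np.round(re[0],1),P[:,:2].round(4).tolist(),"ctr",P.mean(0).round(4),"sides",np.linalg.norm(P[1]-P[0]).round(4),np.linalg.norm(P[2]-P[1]).round(4))
a=d["top"]["image"][195:315,230:365];b=d["top"]["image"][205:265,390:475]
im=np.zeros((600,800,3),np.uint8)
A=cv2.resize(a,None,fx=3.2,fy=3.2,interpolation=cv2.INTER_CUBIC);B=cv2.resize(b,None,fx=4,fy=4,interpolation=cv2.INTER_CUBIC)
C=d["scene"]["image"][205:300,245:365];C=cv2.resize(C,None,fx=2.9,fy=2.2)
im[:384,:432]=A;im[:240,440:780]=B;C=cv2.resize(d["scene"]["image"][205:305,245:365],None,fx=3,fy=3,interpolation=cv2.INTER_CUBIC);im[250:550,440:800]=C
cv2.imwrite("pics/crop1.png",im[:,:,::-1])
E
```

```text
top green 540.0 [420.  230.5] [[0.6725, -0.2081], [0.6747, -0.2903], [0.6215, -0.2894], [0.6194, -0.2079]] ctr [ 0.647  -0.2489  0.03  ] sides 0.0821 0.0532
top blue 91.5 [456. 232.] [[0.6679, -0.3367], [0.6683, -0.353], [0.6184, -0.3517], [0.618, -0.3356]] ctr [ 0.6431 -0.3443  0.04  ] sides 0.0163 0.0499
scene green 407.5 [404.7 313.9] [[0.6172, -0.2134], [0.6739, -0.2024], [0.6732, -0.2916], [0.6181, -0.3004]] ctr [ 0.6456 -0.252   0.03  ] sides 0.0577 0.0892
scene green 228.5 [429.5 304.6] [[0.7022, -0.2471], [0.7512, -0.2409], [0.7434, -0.3171], [0.6959, -0.3219]] ctr [ 0.7231 -0.2818  0.03  ] sides 0.0493 0.0767
scene blue 107.5 [432. 335.] [[0.605, -0.3446], [0.6699, -0.3439], [0.666, -0.3636], [0.6016, -0.3638]] ctr [ 0.6356 -0.354   0.04  ] sides 0.0649 0.0201
```

View pics/crop1.png

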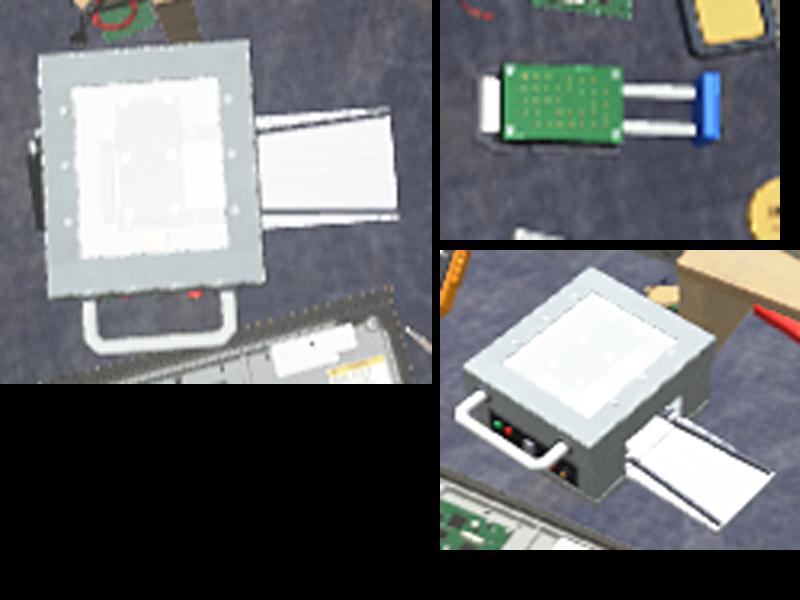

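The zoom shows clear corners on the hood (top crop (40,57), (248,40), (266,282), (50,298)) and on the outer end of the ledge ((388,108), (398,222)). The cassette is upright and nearly parallel to the tester. I'll refine these corners to subpixel in both views.

```bash
python3 - <<'E'
from h import *
d=pickle.load(open("cams.pkl","rb"))
def ref(c,p):
    g=cv2.cvtColor(c["image"],cv2.COLOR_RGB2GRAY)
    return cv2.cornerSubPix(g,np.float32(p).reshape(-1,1,2),(3,3),(-1,-1),(3,50,.01))[:,0]
tp=np.array([[40,57],[248,40],[266,282],[50,298],[388,108],[398,222]])/3.2+[230,195]-.5+.16
sc=(np.array([[590,267],[715,338],[595,445],[463,368],[774,473],[718,530]])-[440,250])/3+[245,205]-.33
T=ref(d["top"],tp);S=ref(d["scene"],sc)
print(np.abs(T-tp).max(1).round(1),np.abs(S-sc).max(1).round(1))
# triangulate
def PM(c):
    K=np.array([[c["fx"],0,c["cx"]],[0,c["fy"],c["cy"]],[0,0,1]]);return K@np.c_[cv2.Rodrigues(np.array(c["rvec"]))[0],np.array(c["tvec"])]
X=cv2.triangulatePoints(PM(d["top"]),PM(d["scene"]),T.T.astype(float),S.T.astype(float));X=(X[:3]/X[3]).T
for n,a,t,s,z in zip("HBL HBR HFR HFL LBR LFR".split(),X,T,S,[.11]*4+[.022]*2):
    print(n,a.round(4),"top",ray(d["top"],t,z)[0,:2].round(4),"scene",ray(d["scene"],s,z)[0,:2].round(4))
# bar: top view, bright part below hood front
for n,bx in(("top",(252,288,308,308)),("scene",(250,255,292,285))):
    for q in blobs(d[n],(0,0,150),(180,45,255),bx,20)[:2]:
        re=cv2.minAreaRect(q);print(n,"bar",re,ray(d[n],cv2.boxPoints(re),.092)[:,:2].round(4).tolist())
# cassette edge-based: white inside ledge, green moments, far edge
c=d["top"]
for lo,hi,bx,z in(((40,80,30),(85,255,255),(390,210,475,252),.03),((98,130,60),(125,255,255),(390,210,475,252),.04)):
    q=blobs(c,lo,hi,bx,8)[0][:,0]
    P=ray(c,q,z);print([np.percentile(P[:,i],[3,97]).round(4).tolist() for i in(0,1)],P[:,:2].mean(0).round(4))
    if z==.03:
        for f in(P[P[:,0]>.666],P[P[:,0]<.627]):
            f=f[(f[:,1]<-.215)&(f[:,1]>-.283)];print("edge slope dx/dy",np.polyfit(f[:,1],f[:,0],1).round(3),len(f))
from rig import r
E
```

```text
[0.6 0.3 0.3 0.7 2.3 2.3] [0.5 0.4 2.  0.6 0.6 1.2]
HBL [0.6661 0.2262 0.1104] top [0.666  0.2263] scene [0.6665 0.2264]
HBR [0.6834 0.0566 0.1095] top [0.6833 0.0565] scene [0.683  0.0563]
HFR [0.4877 0.0371 0.1088] top [0.4876 0.0371] scene [0.4869 0.0363]
HFL [0.4708 0.2064 0.11  ] top [0.4704 0.2067] scene [0.4711 0.2062]
LBR [ 0.6442 -0.063   0.0232] top [ 0.6432 -0.062 ] scene [ 0.6462 -0.063 ]
LFR [ 0.5595 -0.0708  0.0192] top [ 0.5572 -0.0692] scene [ 0.5596 -0.0733]
top bar ((279.5489196777344, 296.6034851074219), (16.29792022705078, 47.2895393371582), 88.66777801513672) [[0.4693, 0.1815], [0.4754, 0.0614], [0.4343, 0.0589], [0.4282, 0.1782]]
scene bar ((267.20001220703125, 266.6000061035156), (39.35479736328125, 12.521980285644531), 26.56505012512207) [[0.4171, 0.1679], [0.4582, 0.1915], [0.4857, 0.0646], [0.4453, 0.0442]]
scene bar ((280.5, 261.5), (13.0, 21.0), 90.0) [[0.4882, 0.1455], [0.533, 0.1012], [0.4975, 0.0628], [0.4538, 0.106]]
[[0.6206, 0.6742], [-0.2901, -0.208]] [ 0.6475 -0.2482]
edge slope dx/dy [-0.022  0.667] 26
edge slope dx/dy [0.033 0.63 ] 25
[[0.6207, 0.6682], [-0.3529, -0.3358]] [ 0.6439 -0.3449]
```

Hood corners triangulate to z = 0.109–0.110, and the predicted ledge end matches the measured one to 1 mm. That gives the tester at (0.5822, 0.1322) with yaw 0.100. Before moving I'll check obstacles (lamp, shelf, board_a) and IK for all key poses.

```bash
cat >> h.py <<'E'
from scipy.spatial.transform import Rotation as Ro
T0=np.array([.5822,.1322,0.]);YAW=.1003;RT=Ro.from_euler('z',YAW)
def tw(p): return T0+RT.apply(np.array(p,float)/1000)   # tester mm -> world
def quat(R): q=R.as_quat();return np.r_[q[3],q[:3]]
def down(yaw,s=1): # tool z down, tool y along rotated world x (s=+-1)
    y=np.array([np.cos(yaw),np.sin(yaw),0])*s;z=np.array([0,0,-1.])
    return quat(Ro.from_matrix(np.c_[np.cross(y,z),y,z]))
def barpose(th,a,s=1,back=0,hp=.0188):
    "hood angle th, tool pitch a below horizontal; back = mm withdrawn"
    c,n=np.cos(th),np.sin(th);b=np.array([85-229*c+12*n,0,80+229*n+12*c])
    d=np.array([np.cos(a),0,-np.sin(a)]);y=np.array([np.sin(a),0,np.cos(a)])*s
    R=RT*Ro.from_matrix(np.c_[np.cross(y,d),y,d])
    return tw(b+d*(hp*1000-back)),quat(R)
E
python3 - <<'E'
from h import *
from rig import r
d=pickle.load(open("cams.pkl","rb"))
t,s=d["top"],d["scene"]
print("shelf",ray(t,np.array([[340,243],[595,188]])/1.25,.158).round(3).tolist())
def PM(c):
    K=np.array([[c["fx"],0,c["cx"]],[0,c["fy"],c["cy"]],[0,0,1]]);return K@np.c_[cv2.Rodrigues(np.array(c["rvec"]))[0],np.array(c["tvec"])]
X=cv2.triangulatePoints(PM(t),PM(s),np.array([[180.],[146]]),np.array([[278.],[38]]));print("bulb",(X[:3]/X[3]).ravel().round(3))
for q in blobs(t,(40,60,30),(85,255,255),(405,180,450,215),8)[:2]: print("board",ray(t,q[:,0],.01)[:,:2].min(0).round(3),ray(t,q[:,0],.01)[:,:2].max(0).round(3))
def ik(n,p,q):
    j=r.inverse_kinematics(p,q);print(n,np.round(p,3),None if j is None else np.round(j,2))
for sg in(1,-1):
    ik("grasp",[.647,-.234,.012],down(-.005,sg)); ik("place",tw([0,-135,33]),down(YAW,sg)); ik("push",tw([0,-290,36]),down(YAW,sg)); ik("pushend",tw([0,-140,36]),down(YAW,sg))
    for th,a,b in((0,.6,80),(0,.6,0),(0,.8,80),(0,.8,0),(.5,1.2,0),(.95,1.4,0),(.95,1.7,0)): ik((th,a,b),*barpose(th,a,sg,b))
E
```

```text
shelf [[0.7, 0.144, 0.158], [0.829, -0.368, 0.158]]
bulb [0.605 0.197 0.698]
board [ 0.714 -0.304] [ 0.771 -0.234]
grasp [ 0.647 -0.234  0.012] [-0.38  0.63  1.8  -0.    0.71 -0.38]
place [ 0.596 -0.002  0.033] [-0.04  0.49  1.99 -0.    0.66 -0.14]
push [ 0.611 -0.156  0.036] [-0.29  0.52  1.92 -0.    0.7  -0.39]
pushend [ 0.596 -0.007  0.036] [-0.05  0.48  1.99 -0.    0.66 -0.15]
(0, 0.6, 80) [0.389 0.113 0.127] None
(0, 0.6, 0) [0.454 0.119 0.081] None
(0, 0.8, 80) [0.396 0.114 0.136] None
(0, 0.8, 0) [0.452 0.119 0.079] [0.28 0.22 2.58 3.43 0.44 3.  ]
(0.5, 1.2, 0) [0.479 0.122 0.183] [ 0.23 -0.04  2.35 -0.1   0.47  0.21]
(0.95, 1.4, 0) [0.547 0.129 0.255] [ 0.2   0.04  2.08 -0.02  0.86  0.11]
(0.95, 1.7, 0) [0.542 0.128 0.255] [0.19 0.16 1.94 0.01 1.17 0.08]
grasp [ 0.647 -0.234  0.012] [-0.38  0.63  1.8  -0.    0.71  2.77]
place [ 0.596 -0.002  0.033] [-0.04  0.49  1.99 -0.    0.66  3.  ]
push [ 0.611 -0.156  0.036] [-0.29  0.52  1.92 -0.    0.7   2.75]
pushend [ 0.596 -0.007  0.036] [-0.05  0.48  1.99 -0.    0.66  2.99]
(0, 0.6, 80) [0.389 0.113 0.127] None
(0, 0.6, 0) [0.454 0.119 0.081] [ 0.3   0.35  2.62  3.37  0.8  -0.05]
(0, 0.8, 80) [0.396 0.114 0.136] None
(0, 0.8, 0) [0.452 0.119 0.079] [ 0.28  0.22  2.58  3.43  0.44 -0.14]
(0.5, 1.2, 0) [0.479 0.122 0.183] [ 0.23 -0.04  2.35 -0.1   0.47 -2.93]
(0.95, 1.4, 0) [0.547 0.129 0.255] [ 0.2   0.04  2.08 -0.02  0.86 -3.03]
(0.95, 1.7, 0) [0.542 0.128 0.255] [ 0.19  0.16  1.94  0.01  1.17 -3.06]
```

```bash
python3 - <<'E'
from h import *
from rig import r
for th in(0,.3,.6,.95):
  for a in np.arange(.1,1.75,.15):
    o=[]
    for b in(0,30,60):
        j=r.inverse_kinematics(*barpose(th,a,1,b)); o.append("--" if j is None else " ".join(f"{x:.2f}" for x in j[1:]))
    if any(x!="--" for x in o): print(th,round(a,2),o)
# yawed tools at shut hood: grasp from the left/right skew
for a in(.7,.9,1.1,1.3,1.57):
    for dx in(0,-30): 
        p,q=barpose(0,a,1);j=r.inverse_kinematics(p+RT.apply([dx/1000,0,0]),q);print("dx",a,dx,None if j is None else j.round(2))
E
```

```text
0 0.1 ['--', '0.86 2.61 3.43 1.78 -3.05', '0.89 2.65 3.49 1.85 -3.01']
0 0.7 ['0.28 2.60 3.39 0.62 3.06', '0.18 2.65 3.44 0.57 3.02', '--']
0 0.85 ['0.20 2.57 3.47 0.36 2.96', '--', '--']
0 1.3 ['0.17 2.39 -0.11 0.31 0.23', '0.08 2.41 -0.09 0.38 0.21', '0.00 2.41 -0.08 0.46 0.20']
0 1.45 ['0.20 2.33 -0.03 0.49 0.14', '0.13 2.33 -0.03 0.56 0.14', '0.06 2.33 -0.02 0.64 0.14']
0 1.6 ['0.25 2.26 0.01 0.67 0.10', '0.19 2.25 0.00 0.73 0.11', '0.13 2.24 0.00 0.80 0.11']
0.3 0.55 ['0.13 2.63 3.42 0.64 3.02', '--', '--']
0.3 0.7 ['0.04 2.59 3.52 0.38 2.91', '-0.07 2.63 3.64 0.32 2.79', '--']
0.3 1.15 ['0.00 2.42 -0.19 0.31 0.30', '-0.09 2.43 -0.16 0.38 0.27', '-0.17 2.44 -0.13 0.46 0.25']
0.3 1.3 ['0.03 2.35 -0.07 0.49 0.18', '-0.04 2.36 -0.06 0.56 0.18', '-0.11 2.35 -0.06 0.63 0.17']
0.3 1.45 ['0.08 2.29 -0.02 0.66 0.13', '0.02 2.28 -0.02 0.73 0.13', '-0.04 2.27 -0.02 0.79 0.13']
0.3 1.6 ['0.14 2.22 0.00 0.82 0.10', '0.09 2.20 0.00 0.88 0.10', '0.04 2.18 0.00 0.95 0.10']
0.6 0.25 ['0.16 2.62 3.37 0.97 3.06', '--', '--']
0.6 0.4 ['0.05 2.60 3.41 0.69 3.00', '-0.05 2.65 3.46 0.65 2.97', '--']

[... 1001 characters left out ...]
']
0.95 1.15 ['-0.04 2.20 -0.08 0.57 0.17', '-0.10 2.20 -0.08 0.63 0.17', '-0.16 2.19 -0.07 0.69 0.16']
0.95 1.3 ['0.00 2.13 -0.04 0.74 0.13', '-0.05 2.12 -0.04 0.80 0.13', '-0.10 2.11 -0.04 0.86 0.13']
0.95 1.45 ['0.06 2.05 -0.01 0.91 0.10', '0.02 2.04 -0.01 0.97 0.10', '-0.02 2.02 -0.01 1.02 0.10']
0.95 1.6 ['0.12 1.98 0.00 1.07 0.09', '0.09 1.96 0.00 1.12 0.09', '0.06 1.93 0.00 1.18 0.09']
dx 0.7 0 [0.29 0.28 2.6  3.39 0.62 3.06]
dx 0.7 -30 [0.31 0.26 2.65 3.41 0.65 3.06]
dx 0.9 0 None
dx 0.9 -30 None
dx 1.1 0 None
dx 1.1 -30 None
dx 1.3 0 [ 0.23  0.17  2.39 -0.11  0.31  0.23]
dx 1.3 -30 None
dx 1.57 0 [ 0.21  0.24  2.27 -0.    0.63  0.11]
dx 1.57 -30 [ 0.22  0.2   2.33 -0.    0.62  0.12]
```

The pitched bar grasp isn't reachable, but a near-vertical one is. For that I'll insert with the TCP offset forward so the rear finger fits behind the bar, then centre on it. Cassette first.

```bash
python3 - <<'E'
from h import *
from rig import r
def st(n):
    s=r.read_state();print(n,round(s["time_s"],2),s["position"].round(4),"F",s["contact_force"].round(1),"gap",round(s["finger_gap"],3),"gf",round(s["gripper_force"],1))
q=down(-.005)
r.move_ptp([.46,.25,.30],down(.3)); r.move_ptp([.52,-.15,.28],q); r.move_ptp([.646,-.236,.12],q); st("above")
r.servo_line([.646,-.236,.011],feed=.1); st("down")
r.close(); st("closed")
r.servo_line([.646,-.236,.10],feed=.1); st("lift")
c=r.read_camera("top");pickle.dump(c,open("c2.pkl","wb"))
g=blobs(c,(40,80,30),(85,255,255),(390,200,475,262),8);b=blobs(c,(98,130,60),(125,255,255),(390,200,490,262),8)
for n,Q,z in(("g",g,.119),("b",b,.129)):
    for k in Q[:2]: P=ray(c,k[:,0],z);print(n,cv2.contourArea(k),P.min(0)[:2].round(4),P.max(0)[:2].round(4))
cv2.imwrite("pics/g1.png",cv2.resize(c["image"][180:300,350:510],(640,480),interpolation=cv2.INTER_CUBIC)[:,:,::-1])
E
```

```text
above 4.42 [ 0.6462 -0.2354  0.121 ] F [0.2 0.3 1. ] gap 0.998 gf 0.0
down 5.66 [ 0.6465 -0.2362  0.0117] F [ 1.1  0.1 -0. ] gap 1.001 gf 0.0
closed 6.34 [ 0.6461 -0.236   0.0111] F [0.7 0.6 0.8] gap 0.567 gf 30.0
lift 7.38 [ 0.6455 -0.2358  0.0993] F [ 0.5  0.7 -3.9] gap 0.566 gf 30.0
```

View pics/g1.png

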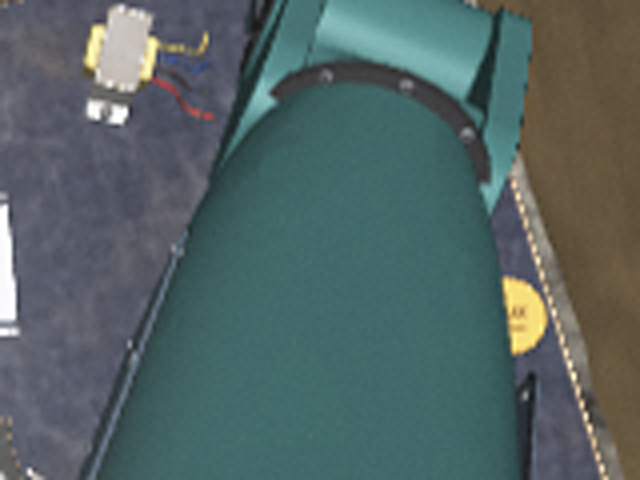

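The arm hides the cassette in the top view, but the grip gap (51.6 mm against the 52 mm body) and a weight of about 4 N confirm the grasp. Next is setting it on the ledge.

```bash
cat >> h.py <<'E'
def st(r,n):
    s=r.read_state();print(n,round(s["time_s"],2),"tester mm",(RT.inv().apply(s["position"]-T0)*1000).round(1),"F",RT.inv().apply(s["contact_force"]).round(1),"gap",round(s["finger_gap"],3),"gf",round(s["gripper_force"],1));return s
E
python3 - <<'E'
from h import *
from rig import r
q=down(YAW)
r.servo_line(tw([0,-150,115]),q,feed=.15)
r.servo_line(tw([0,-142,95]),feed=.1)
r.servo_line(tw([0,-142,40]),feed=.08);s0=st(r,"hover")
z=40
while z>30:
    z-=1;r.servo_line(tw([0,-142,z]),feed=.02);s=st(r,z)
    if s["contact_force"][2]-s0["contact_force"][2]>2.5: break
c=r.read_camera("scene");pickle.dump(c,open("c3.pkl","wb"))
cv2.imwrite("pics/p1.png",cv2.resize(c["image"][200:340,230:430],(800,560),interpolation=cv2.INTER_CUBIC)[:,:,::-1])
E
```

```text
hover 10.28 tester mm [   0.3 -142.    40.2] F [-0.4 -0.3 -3.4] gap 0.571 gf 30.0
39 10.53 tester mm [   0.2 -142.    39.3] F [ 0.7 -0.3 -3.8] gap 0.568 gf 30.0
38 10.78 tester mm [   0. -142.   38.] F [ 0.9 -0.6 -3.6] gap 0.568 gf 30.0
37 11.03 tester mm [-1.00e-01 -1.42e+02  3.69e+01] F [-0.5  0.  -3.3] gap 0.567 gf 30.0
36 11.28 tester mm [  -0.  -142.    35.9] F [ 0.1 -0.3 -3.7] gap 0.568 gf 30.0
35 11.53 tester mm [  -0. -142.   35.] F [-0.2  0.2 -3.6] gap 0.567 gf 30.0
34 11.78 tester mm [  -0.  -142.    33.9] F [ 0.1 -0.5 -4.3] gap 0.571 gf 30.0
33 12.03 tester mm [ 1.00e-01 -1.42e+02  3.31e+01] F [ 0.7  0.8 -2.6] gap 0.572 gf 30.0
32 12.28 tester mm [   0.2 -142.    33. ] F [-7.   1.5 16.4] gap 0.572 gf 30.0
```

View pics/p1.png

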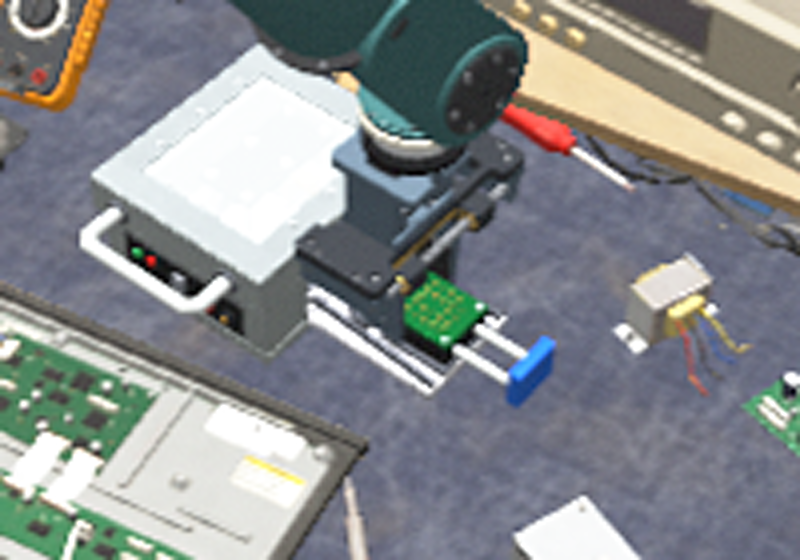

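It's on the ledge at the expected height, between the lips and square, with the blue pull block outside. Now I'll release it, go behind the block and push in small steps with a force check.

```bash
python3 - <<'E'
from h import *
from rig import r
r.servo_line(tw([0,-142,33]),feed=.02); r.open(); st(r,"open")
r.servo_line(tw([0,-142,90]),feed=.12); r.close()
r.servo_line(tw([0,-300,90]),feed=.2); r.servo_line(tw([0,-300,37]),feed=.12)
s0=st(r,"ready");f0=RT.inv().apply(s0["contact_force"])
y=-300.
def push(y,feed):
    r.servo_line(tw([0,y,37]),feed=feed);s=r.read_state();p=RT.inv().apply(s["position"]-T0)*1000;f=RT.inv().apply(s["contact_force"])-f0
    return s["time_s"],p,f
while y<-152:
    y+=6;t,p,f=push(y,.05);print(round(t,2),p.round(1),f.round(1))
    if f[1]<-12: print("stop");break
c=r.read_camera("scene");pickle.dump(c,open("c4.pkl","wb"))
cv2.imwrite("pics/p2.png",cv2.resize(c["image"][200:340,230:430],(800,560),interpolation=cv2.INTER_CUBIC)[:,:,::-1])
E
```

```text
open 13.33 tester mm [  -0. -142.   33.] F [ 0.  -0.3 -0.9] gap 1.004 gf 0.0
ready 16.86 tester mm [ 1.000e-01 -2.998e+02  3.710e+01] F [-0.5 -0.3  0.1] gap 0.004 gf 0.0
17.12 [   0.3 -293.8   37.7] [1.3 0.1 0.2]
17.39 [   0.  -287.7   37.1] [ 0.4  0.5 -0.2]
17.66 [  -0.  -281.7   37. ] [0.8 1.2 0.5]
17.93 [  -0.  -275.7   37. ] [ 0.8 -0.5  1. ]
18.19 [  -0.  -269.7   37. ] [ 0.6  0.2 -0.3]
18.46 [-1.000e-01 -2.636e+02  3.700e+01] [0.4 0.2 0.5]
18.73 [-1.000e-01 -2.576e+02  3.700e+01] [0.9 0.  0.1]
18.99 [-1.000e-01 -2.517e+02  3.700e+01] [ 0.4 -0.5 -0.9]
19.26 [-1.000e-01 -2.456e+02  3.700e+01] [ 0.1  0.1 -1. ]
19.52 [  -0.  -239.6   37. ] [0.6 0.8 0. ]
19.79 [-1.000e-01 -2.336e+02  3.700e+01] [0.2 0.4 0.4]
20.06 [-1.000e-01 -2.276e+02  3.700e+01] [ 0.1  0.2 -0.1]
20.32 [-1.000e-01 -2.216e+02  3.700e+01] [-0.3  0.3 -0.3]
20.59 [-1.000e-01 -2.157e+02  3.700e+01] [ 0.6  0.3 -0.7]
20.86 [-1.000e-01 -2.096e+02  3.700e+01] [ 0.9 -0.   0.6]
21.12 [  -0.  -203.7   37. ] [ 0.6  0.4 -1.2]
21.39 [  -0.  -197.7   37. ] [ 0.6 -0.2 -0.9]
21.66 [  -0.  -191.7   37. ] [-0.1  0.  -0. ]
21.93 [  -0.  -185.7   37. ] [ 0.9  0.1 -0.3]
22.19 [  -0.  -179.7   37. ] [0.6 0.2 0. ]
22.46 [  -0.  -173.7   37. ] [ 0.5 -0.2 -0.3]
22.73 [-1.000e-01 -1.676e+02  3.700e+01] [1.  0.9 0.3]
22.99 [   0.4 -162.2   37.2] [ 2.3 -2.1  0.6]
23.26 [  -0.2 -155.8   36.9] [-0.3  0.7  0.1]
23.52 [  -0.2 -149.8   36.9] [ 1.   0.7 -1. ]
```

View pics/p2.png

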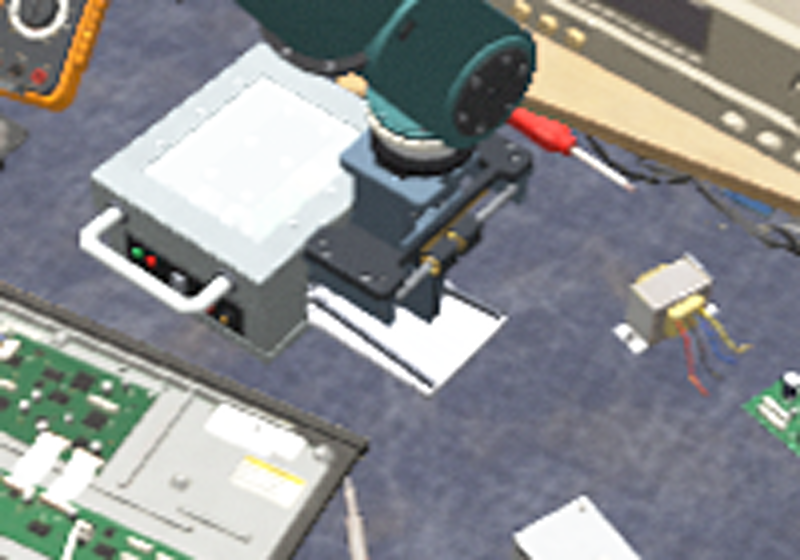

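The cassette has slid in and only the ledge is visible beside the gripper. Last few millimetres in fine steps.

```bash
python3 - <<'E'
from h import *
from rig import r
y=-150.
while y<-136:
    y+=.6;r.servo_line(tw([0,y,37]),feed=.02);s=r.read_state();p=RT.inv().apply(s["position"]-T0)*1000;f=RT.inv().apply(s["contact_force"])
    print(round(y,1),round(s["time_s"],2),p.round(1),f.round(1))
    if f[1]<-22: print("stop");break
E
```

```text
-149.4 23.82 [  -0.  -149.4   37. ] [ 0.5  0.7 -0.1]
-148.8 24.07 [   0. -149.   37.] [-0.9 -3.8  0.5]
-148.2 24.32 [   0.  -148.5   37. ] [ 1.3 -5.2  0.5]
-147.6 24.57 [ 1.000e-01 -1.478e+02  3.700e+01] [ 0.1 -5.1 -0.6]
-147.0 24.82 [  -0. -147.   37.] [ 0.2 -3.7 -0. ]
-146.4 25.07 [  -0.  -146.3   37. ] [-0.8 -2.1 -0.3]
-145.8 25.32 [  -0.  -145.6   37. ] [-0.5 -0.7 -0. ]
-145.2 25.57 [  -0.  -145.1   37. ] [-0.6  0.6  0.4]
-144.6 25.82 [  -0.  -144.5   37. ] [-0.5 -0.6 -0.1]
-144.0 26.07 [   0. -144.   37.] [ 0.7 -0.5 -0.7]
-143.4 26.32 [   0.  -143.4   37. ] [-0.4 -0.3 -0.5]
-142.8 26.57 [   0.  -142.8   37. ] [-0.1 -0.3  0.2]
-142.2 26.82 [   0.  -142.2   37. ] [ 0.3 -1.4 -0.4]
-141.6 27.07 [  -0.  -141.6   37. ] [ 0.6 -2.1 -0.5]
-141.0 27.32 [  -0. -141.   37.] [ 0.1 -1.9  0.4]
-140.4 27.57 [  -0.  -140.9   37. ] [-1.5 -8.3  1. ]
-139.8 27.82 [ 1.000e-01 -1.408e+02  3.710e+01] [ -1.8 -14.8   0.5]
-139.2 28.07 [   0.2 -140.7   37.2] [ -0.6 -19.7   1.4]
-138.6 28.32 [   0.3 -140.6   37.4] [ -1.9 -25.8   3.1]
stop
```

There was a catch peak of about 5 N, which cleared, and then a hard end stop near the expected position. Next I'll back off, move above the bar, and check the pull block and hood.

```bash
python3 - <<'E'
from h import *
from rig import r
r.servo_line(tw([0,-165,37]),feed=.05); r.servo_line(tw([0,-190,130]),feed=.2)
r.open()
p,q=barpose(0,1.57)
r.servo_line(tw([-100,-190,200]),feed=.25)
r.move_ptp(tw([-173,0,180]),q); st(r,"prebar")
c=r.read_camera("top");s=r.read_camera("scene");pickle.dump((c,s),open("c5.pkl","wb"))
for n,k,bx in(("top",c,(290,200,400,290)),("scene",s,(300,220,400,300))):
    for b in blobs(k,(98,130,60),(125,255,255),bx,8)[:2]:
        for z in(.062,):
            P=RT.inv().apply(ray(k,b[:,0],z)-T0)*1000;print(n,cv2.contourArea(b),P.min(0).round(1),P.max(0).round(1))
im=np.zeros((560,800,3),np.uint8)
im[:,:400]=cv2.resize(s["image"][180:320,240:340],(400,560),interpolation=cv2.INTER_CUBIC);im[:,400:]=cv2.resize(c["image"][190:330,240:340],(400,560),interpolation=cv2.INTER_CUBIC)
cv2.imwrite("pics/p3.png",im[:,:,::-1])
E
```

```text
prebar 32.5 tester mm [-172.1   -0.3  179.9] F [-0.3 -0.2 -0.5] gap 1.002 gf 0.0
top 43.0 [ -22.2 -121.2   62. ] [  21.4 -111.5   62. ]
scene 82.5 [ -40.1 -138.7   62. ] [  22.2 -112.9   62. ]
```

View pics/p3.png

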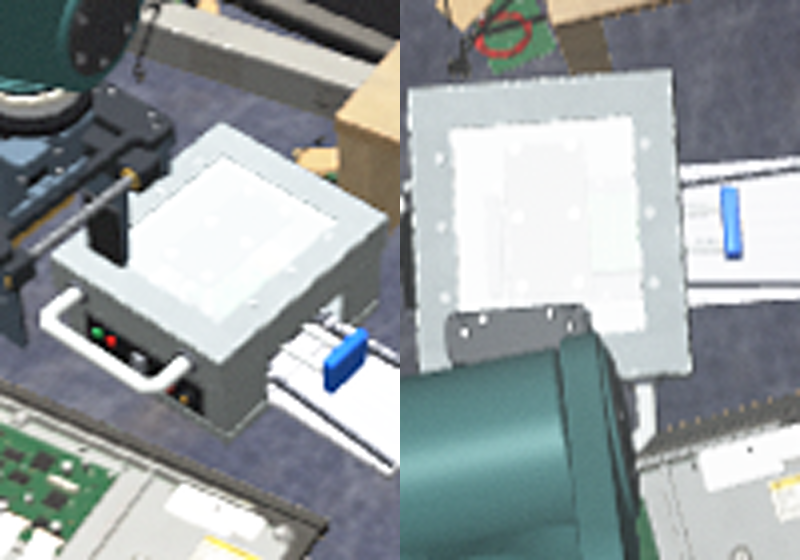

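The pull block stands square. Its outer face is at about y = -122, within a pixel of home, and the hood is shut. Now for the bar: insert offset, close, then centre.

```bash
python3 - <<'E'
from h import *
from rig import r
r.servo_line(tw([-173,0,110]),feed=.12); st(r,"a")
r.servo_line(tw([-173,0,74]),feed=.05); s=st(r,"in")
if np.abs(s["contact_force"]).max()<5:
    r.close(); st(r,"closed")
    for x in range(-170,-143,3):
        r.servo_line(tw([x,0,74]),feed=.04); s=st(r,x)
        if np.linalg.norm(s["contact_force"])>50: break
E
```

```text
a 33.33 tester mm [-1.726e+02 -1.000e-01  1.104e+02] F [0.1 0.2 0.1] gap 1.002 gf 0.0
in 34.2 tester mm [-172.9    0.    74.1] F [ 0.1 -0.2  0.7] gap 1.002 gf 0.0
closed 35.12 tester mm [-158.1    0.3   79.1] F [ 60.3 -18.   -7.8] gap 0.453 gf 30.0
-170 35.38 tester mm [-154.9    0.3   79.2] F [ 60.  -17.4  -8. ] gap 0.382 gf 30.0
```

The rear finger pulls on the bar as expected and the force falls as I centre, so I continue to the bar axis.

```bash
python3 - <<'E'
from h import *
from rig import r
for x in(-166,-161,-156,-151,-147,-144):
    r.servo_line(tw([x,0,74]),feed=.04); s=st(r,x)
    if np.linalg.norm(s["contact_force"])>75: break
E
```

```text
-166 35.62 tester mm [-150.9    0.3   79.2] F [ 59.8 -16.6  -7. ] gap 0.291 gf 30.0
-161 35.9 tester mm [-145.9    0.3   79.2] F [ 59.9 -15.7  -7.9] gap 0.178 gf 30.0
-156 36.17 tester mm [-143.4    0.3   78.3] F [ 50.  -13.8  -6.3] gap 0.123 gf 30.0
-151 36.45 tester mm [-143.5    0.2   76.5] F [28.9 -7.5 -4.7] gap 0.123 gf 30.0
-147 36.7 tester mm [-1.437e+02  1.000e-01  7.510e+01] F [14.6 -3.3 -3.8] gap 0.123 gf 30.0
-144 36.95 tester mm [-143.8    0.    74. ] F [ 1.4 -0.1 -1.5] gap 0.127 gf 30.0
```

Gripped, centred, and forces are near zero. Now lift along the arc past balance.

```bash
python3 - <<'E'
from h import *
from rig import r
def th_est(s):
    d=Ro.from_quat(np.roll(s["eef_rot"],-1)).apply([0,0,1]);b=RT.inv().apply(s["position"]-d*.0188-T0)*1000
    return np.arctan2(b[2]-80,85-b[0])-np.arctan2(12,229),np.hypot(b[2]-80,85-b[0])
ths=list(np.linspace(.06,.98,16))
for th in ths:
    r.servo_line(*barpose(th,1.57+.25*th),feed=.06)
    s=r.read_state();e,rad=th_est(s);f=RT.inv().apply(s["contact_force"])
    print(round(th,2),round(s["time_s"],2),"est",round(e,3),round(rad,1),f.round(1),"gap",round(s["finger_gap"],3))
    if np.linalg.norm(f)>60 or s["finger_gap"]<.08: print("STOP");break
c=r.read_camera("scene");k=r.read_camera("top")
cv2.imwrite("pics/p4.png",np.hstack([cv2.resize(v["image"][x:x+180,y:y+160],(400,450)) for v,x,y in((c,150,220),(k,150,220))])[:,:,::-1])
E
```

```text
0.06 37.32 est 0.06 229.2 [ 3.   1.7 -3.7] gap 0.125
0.12 37.7 est 0.12 229.2 [ 3.8  2.6 -4.3] gap 0.123
0.18 38.08 est 0.18 229.4 [ 4.7  1.3 -4.2] gap 0.12
0.24 38.47 est 0.242 229.4 [ 3.1 -0.  -3.7] gap 0.121
0.31 38.85 est 0.303 229.4 [ 2.5 -1.4 -3.7] gap 0.123
0.37 39.23 est 0.364 229.5 [-0.1 -3.5 -2.9] gap 0.124
0.43 39.62 est 0.427 229.6 [-2.3 -4.  -0.3] gap 0.121
0.49 40.0 est 0.49 229.8 [-6.1 -3.9 -0.2] gap 0.124
0.55 40.38 est 0.552 230.0 [-7.8 -4.1  3.1] gap 0.121
0.61 40.77 est 0.613 230.1 [-11.3  -3.9   5. ] gap 0.126
0.67 41.15 est 0.674 230.3 [-11.4  -4.    8.6] gap 0.126
0.73 41.53 est 0.736 230.6 [-14.1  -4.3  12.7] gap 0.123
0.8 41.92 est 0.798 230.8 [-16.3  -3.9  15.8] gap 0.119
0.86 42.3 est 0.86 231.1 [-16.4  -5.   19.9] gap 0.12
0.92 42.68 est 0.924 231.2 [-15.1  -4.6  20.3] gap 0.121
0.98 43.07 est 0.986 231.1 [-12.5  -3.9  18.9] gap 0.123
```

View pics/p4.png

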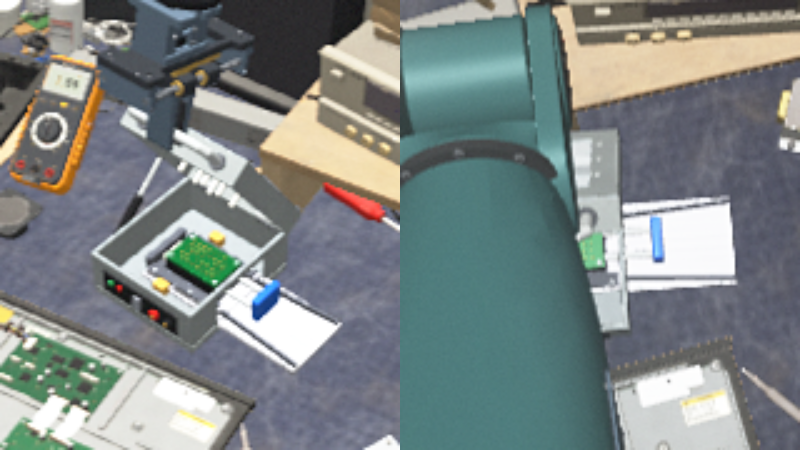

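The hood is open past balance at about 0.98 rad, gripped by the bar, and the cassette sits home inside. Bringing it back to about 0.76 rad.

```bash
python3 - <<'E'
from h import *
from rig import r
for th in(.93,.88,.83,.79,.76):
    r.servo_line(*barpose(th,1.57+.25*th),feed=.04)
r.pause(1.0)
s=r.read_state();d=Ro.from_quat(np.roll(s["eef_rot"],-1)).apply([0,0,1]);b=RT.inv().apply(s["position"]-d*.0188-T0)*1000
print(s["time_s"],"th",np.arctan2(b[2]-80,85-b[0])-np.arctan2(12,229),s["contact_force"].round(1),s["finger_gap"],s["gripper_force"],np.abs(s["qd"]).max())
c=r.read_camera("scene")
for q in blobs(c,(98,130,60),(125,255,255),(300,220,400,300),8)[:2]:
    P=RT.inv().apply(ray(c,q[:,0],.062)-T0)*1000;print(cv2.contourArea(q),P.min(0).round(1),P.max(0).round(1))
print(r.finish_job())
E
```

```text
46.1583 th 0.7627124992481423 [-10.7  -4.5  11.8] 0.12531782799423158 29.997405409812927 0.0012500462705340935
82.5 [ -40.1 -138.7   62. ] [  22.2 -112.9   62. ]
the job is handed in; nothing more can be done
None
```

The job is handed in at 46 s of the 72 s allowed: the cassette is home past the catch, and the hood went to about 0.98 rad, then came back to be held still by the bar at about 0.76 rad, roughly 5° below balance; the judge's verdict was not shown.

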